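Scan the slide box with the trigger scanner

TASK

Book in the blue slide box that carries a barcode label with the cordless barcode scanner: carry the scanner by its head, lay it flat on the table (on the side it lies on now) and let go of it with its window squarely facing the middle of the barcode on that box, about 8 cm away. Then take it again round the grip, squeeze the orange trigger fully home and hold it for about two seconds, let it spring back, and leave the scanner lying there still aimed. The trigger must not be pulled before the scanner is aimed at the slide box, and the boxes and the other things must stay where they are.

Things in the scene. Friction and masses are not known exactly. Their poses are not given: they have to be found in the camera images.
- scanner: grey pistol-shaped scanner lying on its side, 34 mm thick (vertical), 0.2 kg. Origin: on the table under the middle of its head; x along the head out through the red window, z up, grip towards -y. Head: x -55 to 65, y -21 to 21 mm (nose bezel, x from 51: y -24 to 24). Grip: x -46 to -16, y -21 to -121 mm. Carry by the head at about x +25 mm, fingers closing along y, clear of the trigger.
- window (a point): middle of the red scanning window on the nose of the scanner, at (66.5, 0, 17) mm in the scanner's frame; axes as the scanner's, the beam goes along +x
- grip_mid (a point): point in the middle of the grip of the scanner, level with the trigger, at (-31, -52, 17) mm in the scanner's frame. With the fingers closing along the scanner's x here, one lies on the back of the grip, the other on the trigger: 47 mm apart before and about 37 mm with the trigger fully squeezed.
- trigger_face (a point): pressing point on the front of the orange trigger (46 mm long, 22 mm thick, on the +x side of the grip, just under the head), 29 mm below its hinge; moves with the trigger
- trigger (a joint): angle of the sprung trigger: 0 released (stands out from the grip), 0.30 rad fully squeezed against the stop; the spring needs about 4 to 10 N at its face and returns it to 0. The hinge is at (-14, -24) mm in the scanner's frame, upright as the scanner lies.
- slide_box: blue slide box with a barcode label on its front (any other blue box has none), 72 x 98 x 38 mm, shut. Origin: middle of its underside, x away from its labelled front face, z up. The front face, with the barcode, is at x -33 mm and faces roughly towards the robot.
- barcode (a point): middle of the white label with black bars (56 mm wide, 20 mm high) on the front of the slide box, 14.5 mm above the table; axes as the box's, the label faces -x
- tip_box: clear and white pipette-tip box, 71 x 118 x 73 mm, with a barcode label of its own on the front: not the one to be scanned. Origin: middle of its underside. It may stand left or right of the slide box.
- petri: closed round dish, 60 mm wide, 14 mm high, a bystander; origin under its middle
- well_plate: clear well plate with pink wells, 86 x 128 x 14 mm, a bystander; origin under its middle
- can: black round objective can, 41 mm wide, 68 mm high, a bystander; origin under its middle
Things that resemble listed ones, but are neither listed nor needed, are in the scene too. There is more than one size of the scanner; the job needs the larger. Leave any green look-alike of the slide_box alone.

How it is judged:
By the outcome, as a careful person would: the job done as asked, in the order asked, and still so for the second after the job is handed in, with the robot touching nothing.
It also fails if it takes over 48 s, if anything falls off the work surface, if the arm or the gripper's body presses on something with over 40 N, if the wrist force passes 120 N, or if a joint passes its speed limit or range.

ROBOT

A 6-joint arm with a two-finger parallel gripper is mounted at the origin on a cart in front of the work surface, level with it; the furniture and walls round the work are solid. World frame = base frame: x ahead of the robot, y to its left, z up, the work surface at z = 0. Lengths are in m, angles in rad, forces in N, time in s.
With the tool pointing down it reaches from about 0.275 to 0.825 m from the base axis. Payload 4.9 kg.
Tool frame: the origin (TCP) lies midway between the tips of the shut fingers; the grasp point (between the pads) lies 19 mm behind it (manip.grip_point_offset is the z of the grasp point in the tool frame, in m); z points along the fingers, x is the direction in which the jaws open and shut, and the axes are right-handed (so a half turn about z gives the same grasp; the last joint's range is limited). The gripper opens to 85 mm and grips with 20 to 120 N. Pads are 22 mm wide; open, the fingers measure 114 mm over their backs; the gripper's body (76 mm by 85 mm) begins 54 mm behind the grasp point. The pads swing forward as they close: fully open they stand 13 mm farther back than shut.
Start: joints at [-1.472, 0.326, -0.193, 1.052, 0, 1.437], TCP at [0.127, -0.535, 0.231] pointing down, gripper open.
Joint ranges: [-2.65, 2.65], [-0.97, 1.79], [-1.3, 1.35], [-1.93, 2.1], [-1.47, 1.37], [-3.14, 3.14]. Speed limits (rad/s): [2.57, 2.57, 3.14, 3.14, 3.14, 3.14].

INTERFACE

Orientations are given as a rotation vector (axis times angle).
In Python, from workcell import manip gives the robot as it stands.
- The arm moves only by the tool carry_out, never from a script. Its argument "steps" is a list of rows, each a list of 4 numbers: the shift along the world's x, y, z in mm, then the turn about the world's z in degrees. In form: [[tx, ty, tz, turn], ...]. A call has 1 to 20 rows; each row is the pose to reach, as a shift and turn from the pose commanded when the call began; what a row does not reach only later rows make up. A row lasts 1/8 s, in which the tool goes at most 62.5 mm and 10.7 degrees, less where a joint would pass 70% of its speed; a pose out of reach is approached as far as the arm can. A call with a gripper value outside its range is refused whole. "hand" is the opening in per cent of the stroke, from 0 (shut) to 100 (fully open), set as the call begins (left out, the last holds). The fingers move at their own pace and stop on an object; "newtons" is the grip in N (left out, the last holds). Time passes only in rows, so rows that repeat a pose let the fingers close. It gives the time, the measured TCP pose, the force and the opening at its end, in the units of the state.
- manip.read_state(): the state, without advancing time (a new reading comes with each control period).
- manip.camera(name): name is "scene" or "top"; returns the picture (420x560x3 uint8, blue, green, red); there is no depth.
- manip.get_calibration(name): a dict with "camera_matrix" (3x3 intrinsics, pixels), "world_to_cam" (4x4, takes a point from world to camera coordinates). Camera axes: x right, y up, looking along -z (the intrinsics and any distortion apply to the point x, -y, -z); pixel columns grow to the right and rows downward; lengths in m; the calibration is good to about 2 mm. A picture is of the moment at which its call begins. get_calibration takes no time and is no camera call.
- manip.sign_off(): hands the job in, once; it reports no verdict.
The state is a dict: "clock": time; "joint_pos": joint angles; "joint_velocities": joint speeds; "joint_efforts": joint torques, N m; "ee_pos": TCP position; "tcp_rot": TCP orientation; "wrist_force": force on the tool from outside, world axes, zero at the start; "torque": the same for the moment, N m; "finger_gap": finger opening in m.
Only numpy, scipy, OpenCV 4.12 (cv2) and the standard library are available. Lean on these libraries where they do the work, as an engineer would, in place of code of your own. Each camera call takes 0.05 s, during which the arm holds its last target.

## Working session

There is one attempt and no reset: what is moved stays moved. The work goes in short steps, Python scripts to look and compute and a tool call to move; the robot and the scene stay as the last step left them, time stands still between calls to the robot, and variables do not carry over. Pictures are saved under pics/ and viewed, and the job is handed in when it is done.

Besides the shell and the picture viewer there is one more tool, called after ">>>" by a JSON object that holds its "method" and its "body". carry_out: Moves the arm, as the interface text tells. Its arguments: {"type":"object","properties":{"steps":{"type":"array"},"hand":{"type":"number"},"newtons":{"type":"number"}},"required":["steps"]}

```bash
mkdir -p pics; ls
python3 - <<'E'
from workcell import manip
import cv2
for n in("scene","top"):
    cv2.imwrite(f"pics/{n}0.png",manip.camera(n)); c=manip.get_calibration(n); print(n,c)
print(manip.read_state(), manip.grip_point_offset)
E
```

```text
pics
scene {'camera_matrix': array([[423.84653893,   0.        , 277.68169752],
       [  0.        , 423.84653893, 212.08702236],
       [  0.        ,   0.        ,   1.        ]]), 'world_to_cam': array([[-0.80059918, -0.59914152, -0.00839013,  0.44879675],
       [ 0.41891659, -0.56967653,  0.70709091, -0.23207864],
       [-0.42842718,  0.56258164,  0.70707288, -1.23381046],
       [ 0.        ,  0.        ,  0.        ,  1.        ]])}
top {'camera_matrix': array([[422.41027865,   0.        , 276.57813457],
       [  0.        , 422.41027865, 208.36156391],
       [  0.        ,   0.        ,   1.        ]]), 'world_to_cam': array([[-0.01092089, -0.99946545, -0.03081478,  0.06684545],
       [ 0.98579776, -0.01592591,  0.16717998, -0.54091238],
       [-0.16758136, -0.02855139,  0.98544472, -1.14455469],
       [ 0.        ,  0.        ,  0.        ,  1.        ]])}
{'clock': 0.1, 'joint_pos': array([-1.47220622e+00,  3.26867617e-01, -1.93503948e-01,  1.05202079e+00,
        1.40299236e-05,  1.43662702e+00]), 'joint_velocities': array([-7.11720793e-05, -1.81680303e-03,  9.97299991e-04,  6.90872176e-04,
        1.32071120e-03, -5.67864644e-04]), 'joint_efforts': array([ 2.37090098e-03, -4.44238257e+01,  2.63039482e+01,  7.83218478e-03,
       -9.71505074e-05, -9.08375966e-06]), 'ee_pos': array([ 0.12684299, -0.53461877,  0.23057371]), 'tcp_rot': array([-2.46345316e+00,  1.94774847e+00,  1.72443247e-03]), 'wrist_force': array([ 0.26881922, -0.45701495, -0.23299932]), 'torque': array([-0.00269227,  0.00102388,  0.00020721]), 'finger_gap': 0.08533279404326592} -0.0187
```

View pics/scene0.png

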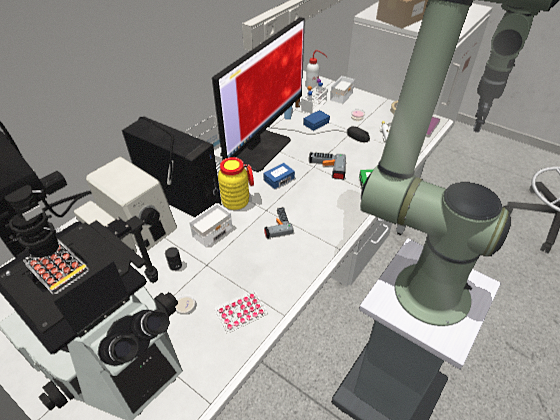

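View pics/top0.png

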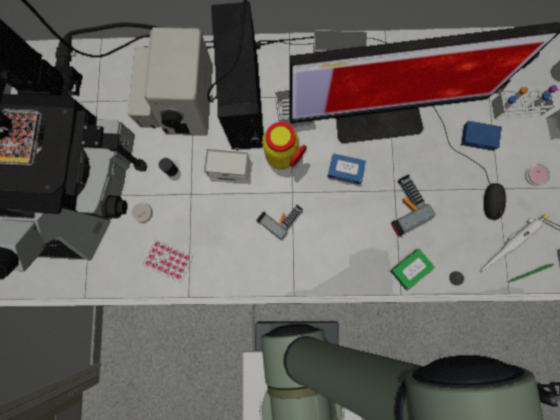

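Run:
```python
import cv2,numpy as np
t=cv2.imread("pics/top0.png");s=cv2.imread("pics/scene0.png")
a=cv2.resize(t[140:260,240:450],None,fx=3.8,fy=3.8,interpolation=cv2.INTER_CUBIC)
b=cv2.resize(s[140:250,250:390],None,fx=5,fy=5,interpolation=cv2.INTER_CUBIC)
cv2.imwrite("pics/a.png",a);cv2.imwrite("pics/b.png",b)
```

```text
(no output)
```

View pics/a.png

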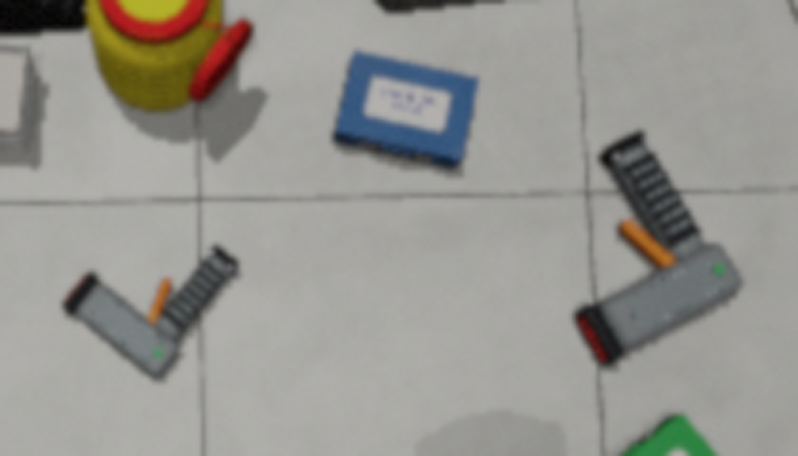

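View pics/b.png

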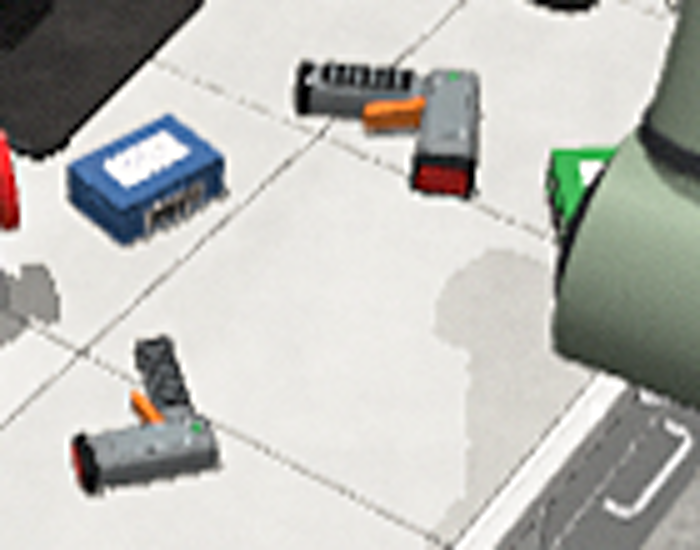

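```bash
cat > h.py <<'E'
import cv2,numpy as np
from scipy.optimize import minimize
from workcell import manip
CAL={n:manip.get_calibration(n) for n in("scene","top")}
def proj(n,P):
    c=CAL[n];P=np.atleast_2d(P);q=P@c["world_to_cam"][:3,:3].T+c["world_to_cam"][:3,3]
    K=c["camera_matrix"];return np.c_[K[0,0]*q[:,0]/-q[:,2]+K[0,2],K[1,1]*-q[:,1]/-q[:,2]+K[1,2]]
def prism(x0,x1,y0,y1,z0,z1): return np.array([[x,y,z] for x in(x0,x1) for y in(y0,y1) for z in(z0,z1)])*1e-3
tri=np.array([[-14,-21],[-4,-21],[-14+2,-70],[2,-68],[-14,-60]])
SC=[prism(-55,65,-19,19,0,34),prism(-52,65,-21,21,0,34),prism(51,65,-24,24,0,34),prism(-46,-16,-121,-21,2,32),
    np.array([[x,y,z] for x,y in [(-16,-24),(-8,-24),(-8,-70),(2,-70)] for z in (6,28)])*1e-3]
BX=[prism(-36,36,-49,49,0,38)]
def W(pose,P):
    x,y,a=pose[:3];z=pose[3] if len(pose)>3 else 0
    c,s=np.cos(a),np.sin(a);return P@np.array([[c,-s,0],[s,c,0],[0,0,1]]).T+[x,y,z]
S=4
def sil(n,pose,parts,roi):
    x0,y0,x1,y1=roi;m=np.zeros(((y1-y0)*S,(x1-x0)*S),np.uint8)
    for p in parts:
        q=(proj(n,W(pose,p))-[x0-.5,y0-.5])*S-.5
        cv2.fillConvexPoly(m,cv2.convexHull(np.round(q*16).astype(np.int32)),255,shift=4)
    return cv2.resize(m,(x1-x0,y1-y0),interpolation=cv2.INTER_AREA)/255.
def mask(img,roi,thr=45):
    x0,y0,x1,y1=roi;c=img[y0:y1,x0:x1].astype(float)
    bg=np.median(c.reshape(-1,3),0)
    return np.clip(np.abs(c-bg).max(2)/thr,0,1)
def fit(imgs,rois,parts,p0,fz=False):
    ms={n:mask(imgs[n],rois[n]) for n in rois}
    d=lambda p:sum(np.abs(ms[n]-sil(n,p,parts,rois[n])).sum() for n in rois)
    best=None
    for da in(0,.15,-.15):
        q=np.array(p0,float);q[2]+=da
        st=np.array([.01,.01,.1,.005][:len(q)])
        r=minimize(d,q,method="Nelder-Mead",options=dict(initial_simplex=np.vstack([q]+[q+st*e for e in np.eye(len(q))]),xatol=1e-5,fatol=1e-3,maxiter=600))
        r=minimize(d,r.x,method="Nelder-Mead",options=dict(initial_simplex=np.vstack([r.x]+[r.x-.5*st*e for e in np.eye(len(q))]),xatol=1e-5,fatol=1e-3,maxiter=600))
        if best is None or r.fun<best.fun: best=r
    return best.x,best.fun,{n:m.sum() for n,m in ms.items()}
def unproj(n,u,v,z):
    c=CAL[n];K=c["camera_matrix"];R=c["world_to_cam"][:3,:3];t=c["world_to_cam"][:3,3]
    d=R.T@np.array([(u-K[0,2])/K[0,0],-(v-K[1,2])/K[1,1],-1]);o=-R.T@t
    return o+d*(z-o[2])/d[2]
def draw(n,img,pose,parts,roi,f=5):
    x0,y0,x1,y1=roi;o=cv2.resize(img[y0:y1,x0:x1],None,fx=f,fy=f,interpolation=cv2.INTER_CUBIC)
    for p in parts:
        q=(proj(n,W(pose,p))-[x0-.5,y0-.5])*f-.5
        cv2.polylines(o,[cv2.convexHull(np.round(q).astype(np.int32))],True,(0,255,0),1)
    return o
def side(a,b):
    h=max(a.shape[0],b.shape[0]);f=lambda i:cv2.copyMakeBorder(i,0,h-i.shape[0],0,4,0);o=np.hstack([f(a),f(b)])
    k=min(1,800/o.shape[1],600/o.shape[0]);return cv2.resize(o,None,fx=k,fy=k)
E
python3 - <<'E'
from h import *
im={n:cv2.imread(f"pics/{n}0.png") for n in("scene","top")}
h=unproj("top",413,219,.034);b=unproj("top",346,168,.038);w=unproj("top",395,227,.034)
print(h,b,w)
rs={"top":(380,168,442,245),"scene":(303,146,352,183)}
rb={"top":(322,148,372,188),"scene":(260,158,299,192)}
a=np.arctan2(w[1]-h[1],w[0]-h[0])
for fz in(0,1):
  ps=fit(im,rs,SC,[h[0],h[1],a]+[0]*fz);print("sc",ps)
  pb=fit(im,rb,BX,[b[0],b[1],0.2]+[0]*fz);print("bx",pb)
  for n in rs: 
    r=fit(im,{n:rs[n]},SC,[h[0],h[1],a]); print(n,r[0],fit(im,{n:rb[n]},BX,[b[0],b[1],.2])[0])
  if not fz:
    cv2.imwrite("pics/fit1.png",side(draw("top",im["top"],ps[0],SC,rs["top"],7),draw("scene",im["scene"],ps[0],SC,rs["scene"],9)))
    cv2.imwrite("pics/fit2.png",side(draw("top",im["top"],pb[0],BX,rb["top"],8),draw("scene",im["scene"],pb[0],BX,rb["scene"],9)))
E
```

```text
[ 0.50739587 -0.32322239  0.034     ] [ 0.65758322 -0.14098141  0.038     ] [ 0.48552394 -0.27176552  0.034     ]
sc (array([ 0.51097535, -0.33094703,  2.03615789]), np.float64(729.2692810457517), {'top': np.float64(1688.5555555555554), 'scene': np.float64(854.4444444444443)})
bx (array([ 0.65799346, -0.14223942, -0.23482344]), np.float64(621.943137254902), {'top': np.float64(913.7111111111111), 'scene': np.float64(803.8333333333333)})
top [ 0.50951221 -0.33232259  2.03701361] [ 0.65798774 -0.14306223 -0.23509876]
scene [ 0.50952786 -0.32469409  2.0366749 ] [ 0.65638355 -0.13774368 -0.26714025]
sc (array([ 0.51190594, -0.33385688,  2.0406086 , -0.00678161]), np.float64(712.7241830065359), {'top': np.float64(1688.5555555555554), 'scene': np.float64(854.4444444444443)})
bx (array([ 0.65974229, -0.14317442, -0.24251436, -0.00539783]), np.float64(595.6934640522876), {'top': np.float64(913.7111111111111), 'scene': np.float64(803.8333333333333)})
top [ 0.50951221 -0.33232259  2.03701361] [ 0.65798774 -0.14306223 -0.23509876]
scene [ 0.50952786 -0.32469409  2.0366749 ] [ 0.65638355 -0.13774368 -0.26714025]
```

View pics/fit1.png

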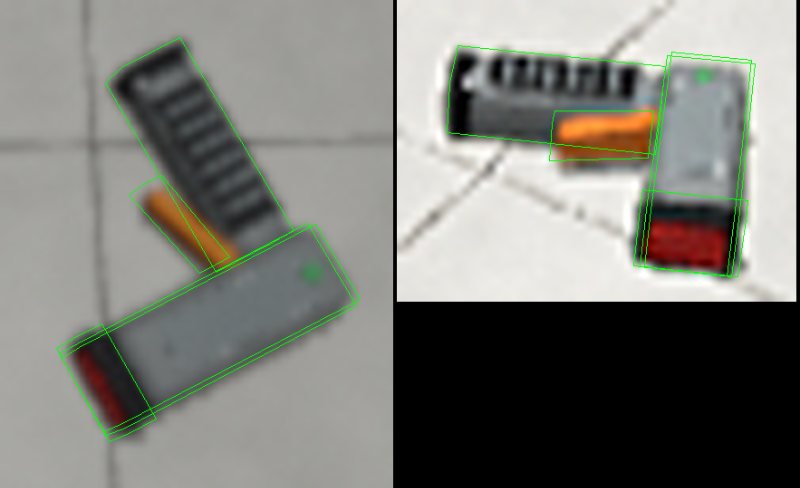

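View pics/fit2.png

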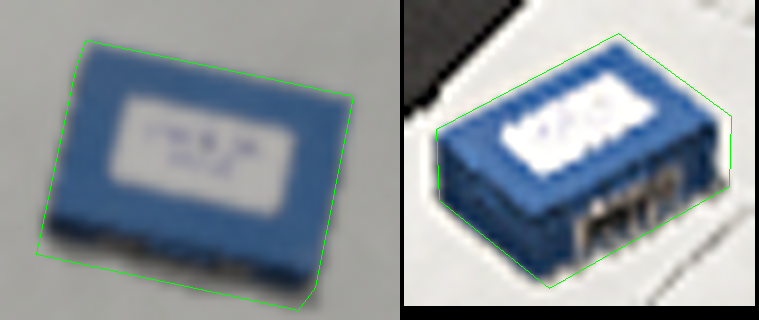

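Run:
```python
from h import *
im={n:cv2.imread(f"pics/{n}0.png") for n in("scene","top")}
def crop(n,r,f):
    x0,y0,x1,y1=r;o=cv2.resize(im[n][y0:y1,x0:x1],None,fx=f,fy=f,interpolation=cv2.INTER_LANCZOS4)
    for i in range(x0,x1,5): cv2.line(o,(int((i-x0+.5)*f),0),(int((i-x0+.5)*f),6 if i%10 else 14),(0,0,255),1); 
    for i in range(x0 - x0%10+10,x1,10): cv2.putText(o,str(i),(int((i-x0+.5)*f)-10,24),0,.35,(0,0,255))
    for i in range(y0,y1,5): cv2.line(o,(0,int((i-y0+.5)*f)),(6 if i%10 else 14,int((i-y0+.5)*f)),(0,0,255),1)
    for i in range(y0 - y0%10+10,y1,10): cv2.putText(o,str(i),(15,int((i-y0+.5)*f)+4),0,.35,(0,0,255))
    return o
cv2.imwrite("pics/c1.png",crop("top",(318,146,374,188),14))
cv2.imwrite("pics/c2.png",crop("scene",(258,156,302,196),14))
cv2.imwrite("pics/c3.png",crop("top",(382,168,444,240),8))
cv2.imwrite("pics/c4.png",crop("scene",(300,144,356,184),14))
```

```text
(no output)
```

View pics/c1.png

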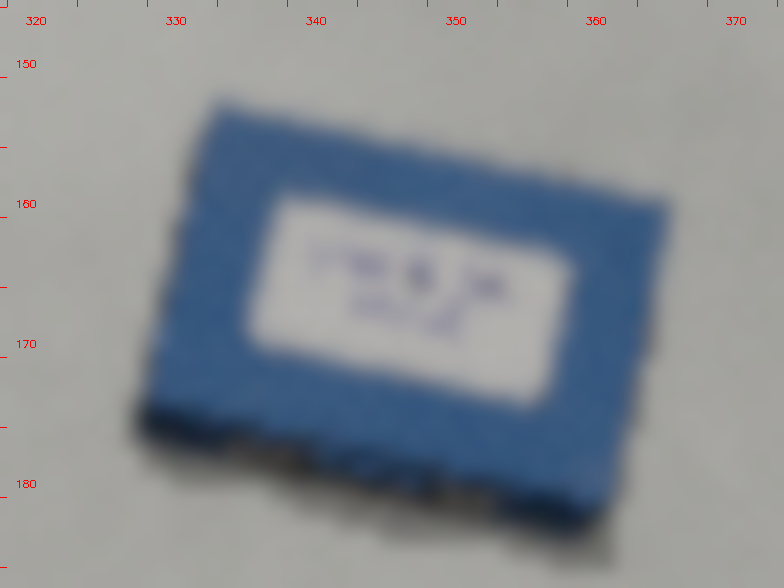

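View pics/c2.png

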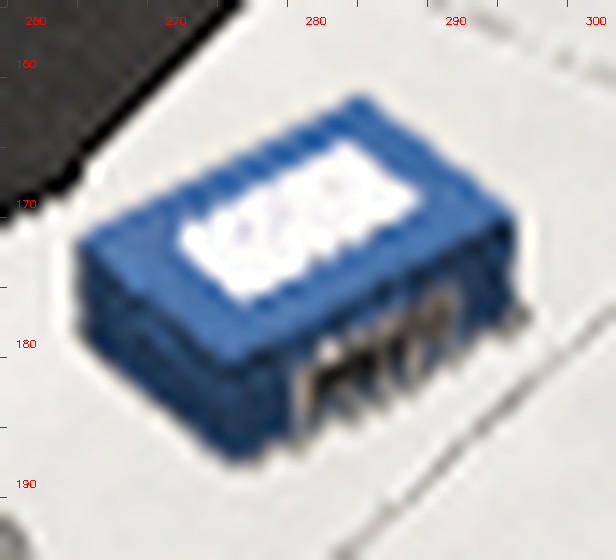

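View pics/c3.png

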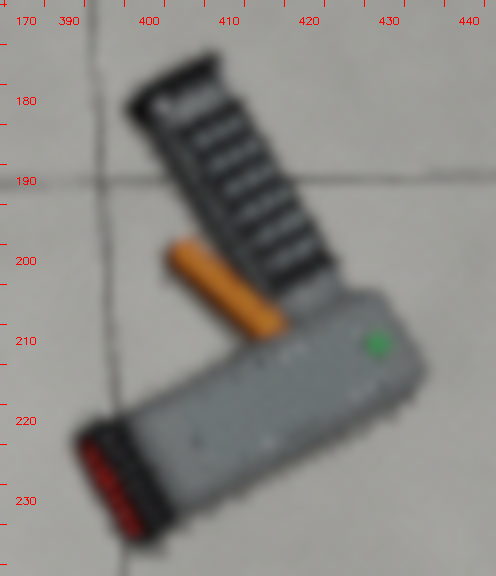

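View pics/c4.png

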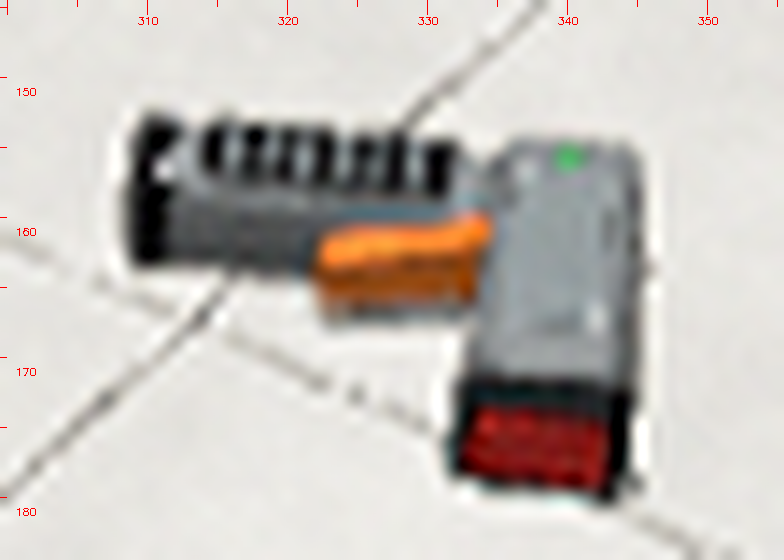

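```bash
cat >> h.py <<'E'
def tri2(a,b):
    A=[];B=[]
    for n,(u,v) in(("top",a),("scene",b)):
        o=unproj(n,u,v,0.);d=unproj(n,u,v,.1)-o;d/=np.linalg.norm(d);M=np.eye(3)-np.outer(d,d);A.append(M);B.append(M@o)
    X=np.linalg.lstsq(np.vstack(A),np.hstack(B),rcond=None)[0]
    return X,[np.linalg.norm(A[i]@X-B[i])*1000 for i in(0,1)]
E
python3 - <<'E'
from h import *
t=lambda x,y,f=14,o=(318,146):(x/f+o[0]-.5,y/f+o[1]-.5)
s=lambda x,y:t(x,y,14,(258,156))
T=[t(218,102),t(668,205),t(605,503),t(142,408)];S_=[s(78,245),s(362,95),s(515,222),s(235,362)]
X=[]
for a,b in zip(T,S_): 
    x,e=tri2(a,b);X.append(x);print(x.round(4),np.round(e,1),unproj("top",*a,.038).round(4),unproj("scene",*b,.038).round(4))
for Q in ([unproj("top",*a,.038) for a in T],[unproj("scene",*b,.038) for b in S_]):
    Q=np.array(Q);c=Q.mean(0);print("c",c,"depth",np.linalg.norm(Q[0]-Q[3]),np.linalg.norm(Q[1]-Q[2]),"w",np.linalg.norm(Q[0]-Q[1]),np.linalg.norm(Q[3]-Q[2]))
    d=(Q[0]+Q[1]-Q[2]-Q[3]);w=Q[0]+Q[3]-Q[1]-Q[2];print("ang",np.arctan2(d[1],d[0]),np.arctan2(-w[0],w[1]))
t=lambda x,y:(x/8+381.5,y/8+167.5); s=lambda x,y:(x/14+299.5,y/14+143.5)
print("led",tri2(t(378,345),s(570,157)))
print("grip end front",tri2(t(125,108),s(140,180)),"grip end back",tri2(t(215,55),s(150,110)))
print("grip end",[unproj("top",*t(125,108),.034),unproj("top",*t(215,55),.034)])
print("bezel top front",[unproj("top",*t(75,440),.034),unproj("top",*t(135,540),.034)])
print("bezel top rear",[unproj("top",*t(112,420),.034),unproj("top",*t(172,522),.034)])
print("bezel scene front top",[unproj("scene",*s(472,405),.034),unproj("scene",*s(612,415),.034)], "rear",[unproj("scene",*s(470,378),.034),unproj("scene",*s(632,385),.034)])
E
```

```text
[ 0.7069 -0.1062  0.0292] [0.6 0.6] [ 0.7037 -0.1055  0.038 ] [ 0.7007 -0.0979  0.038 ]
[ 0.6812 -0.1977  0.0334] [0. 0.] [ 0.6798 -0.1969  0.038 ] [ 0.6778 -0.193   0.038 ]
[ 0.6195 -0.1828  0.0288] [0.1 0.1] [ 0.6173 -0.1813  0.038 ] [ 0.6134 -0.1736  0.038 ]
[ 0.6403 -0.0878  0.0351] [0.7 0.7] [ 0.639  -0.0878  0.038 ] [ 0.639  -0.0849  0.038 ]
c [ 0.65993082 -0.14286764  0.038     ] depth 0.06706406710526482 0.064450225296011 w 0.09444705113252892 0.09590235023107731
ang -0.25606487830427827 -0.24135782472358486
c [ 0.65770286 -0.13733103  0.038     ] depth 0.06304681018156018 0.0672875622647969 w 0.09789121454062881 0.09232357487729818
ang -0.25203332907572024 -0.25791222896556854
led (array([ 0.5318318 , -0.36928264,  0.03090276]), [np.float64(0.9264176547869315), np.float64(0.9264176547872406)])
grip end front (array([ 0.61818801, -0.28418292,  0.03637583]), [np.float64(1.2726806558208474), np.float64(1.272680655821669)]) grip end back (array([ 0.63820893, -0.31907131,  0.03030024]), [np.float64(0.9486745492598101), np.float64(0.9486745492599279)])
grip end [array([ 0.61759897, -0.28538021,  0.034     ]), array([ 0.63643935, -0.31842426,  0.034     ])]
bezel top front [array([ 0.4984162 , -0.26099971,  0.034     ]), array([ 0.46289171, -0.27982793,  0.034     ])]
bezel top rear [array([ 0.50530681, -0.27429816,  0.034     ]), array([ 0.46901978, -0.29302333,  0.034     ])]
bezel scene front top [array([ 0.49645618, -0.25754637,  0.034     ]), array([ 0.4645825 , -0.27580235,  0.034     ])] rear [array([ 0.5027499 , -0.26679799,  0.034     ]), array([ 0.46664417, -0.28964125,  0.034     ])]
```

>>> {"method": "carry_out", "body": {"steps": [[30, 15, 0, 10], [60, 35, 0, 20], [95, 55, 0, 30], [130, 80, 0, 40], [165, 100, 0, 50], [200, 120, 0, 60], [235, 145, 0, 70], [270, 165, 0, 80], [300, 185, 0, 90], [330, 200, 0, 100], [350, 215, 0, 110], [372, 229, 0, 120], [372, 229, -20, 130], [372, 229, -40, 140], [372, 229, -60, 150], [372, 229, -60, 160], [372, 229, -60, 170]], "hand": 100, "newtons": 60}}

```text
clock: 2.22
ee_pos: [0.4984, -0.3057, 0.1703]
tcp_rot: [-2.148, -2.29, 0.0]
wrist_force: [0.8, -0.0, 0.5]
finger_gap: 0.0852
```

>>> {"method": "carry_out", "body": {"steps": [[0, 0, -10, 10], [0, 0, -20, 20], [0, 0, -30, 30], [0, 0, -40, 40], [0, 0, -50, 50], [0, 0, -60, 60], [0, 0, -70, 70], [0, 0, -80, 80], [0, 0, -80, 90], [0, 0, -80, 100], [0, 0, -80, 110], [0, 0, -80, 114], [0, 0, -80, 114]]}}

```text
clock: 3.85
ee_pos: [0.4986, -0.306, 0.0909]
tcp_rot: [0.741, -3.052, -0.001]
wrist_force: [-0.2, 0.6, -0.6]
finger_gap: 0.086
```

```bash
cat >> h.py <<'E'
def st():
    s=manip.read_state();r=s["tcp_rot"];from scipy.spatial.transform import Rotation as R
    x=R.from_rotvec(r).as_matrix();print("t",round(s["clock"],2),"p",s["ee_pos"].round(4),"yaw",round(np.arctan2(x[1,0],x[0,0]),4),"zdir",x[:,2].round(3),"q6",s["joint_pos"].round(2)[[0,5]],"F",s["wrist_force"].round(1),"gap",s["finger_gap"].round(4))
def shot(tag):
    im={n:manip.camera(n) for n in("scene","top")}
    for n in im: cv2.imwrite(f"pics/{n}{tag}.png",im[n])
    return im
E
python3 - <<'E'
from h import *
st();im=shot("1");cv2.imwrite("pics/d1.png",side(cv2.resize(im["top"][150:290,320:480],None,fx=3,fy=3),cv2.resize(im["scene"][110:230,280:420],None,fx=3,fy=3)))
E
```

```text
Traceback (most recent call last):
  File "h.py", line 59, in st
    x=R.from_rotvec(r).as_matrix();print("t",round(s["clock"],2),"p",s["ee_pos"].round(4),"yaw",round(np.arctan2(x[1,0],x[0,0]),4),"zdir",x[:,2].round(3),"q6",s["joint_pos"].round(2)[[0,5]],"F",s["wrist_force"].round(1),"gap",s["finger_gap"].round(4))
                                                                                                                                                                                                                                  ^^^^^^^^^^^^^^^^^^^^^
AttributeError: 'float' object has no attribute 'round'
```

```bash
sed -i 's/s\["finger_gap"\].round(4)/round(s["finger_gap"],4)/' h.py
python3 - <<'E'
from h import *
st();im=shot("1");cv2.imwrite("pics/d1.png",side(cv2.resize(im["top"][150:290,320:480],None,fx=3,fy=3),cv2.resize(im["scene"][110:230,280:420],None,fx=3,fy=3)))
E
```

```text
t 3.85 p [ 0.4986 -0.306   0.0909] yaw -2.6653 zdir [-0.001  0.001 -1.   ] q6 [-0.68 -2.72] F [-0.2  0.6 -0.6] gap 0.086
```

View pics/d1.png

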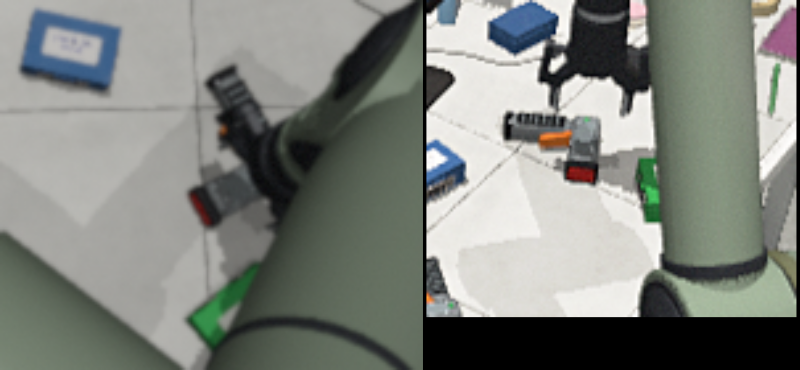

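Run:
```python
from h import *
y=-2.6653;c=np.array([.4986,-.306]);d=np.array([np.cos(y),np.sin(y)])
for h_ in(.048,.0425): 
  for z in(.100,.104): print(proj("scene",[[*(c+s*h_*d),z] for s in(1,-1)]).round(1).tolist())
im=cv2.imread("pics/scene1.png");cv2.imwrite("pics/d2.png",cv2.resize(im[110:190,300:380],None,fx=7,fy=7,interpolation=cv2.INTER_CUBIC))
```

```text
[[354.4, 152.6], [328.1, 150.2]]
[[354.6, 151.7], [328.1, 149.3]]
[[352.9, 152.5], [329.6, 150.3]]
[[353.1, 151.6], [329.6, 149.4]]
```

View pics/d2.png

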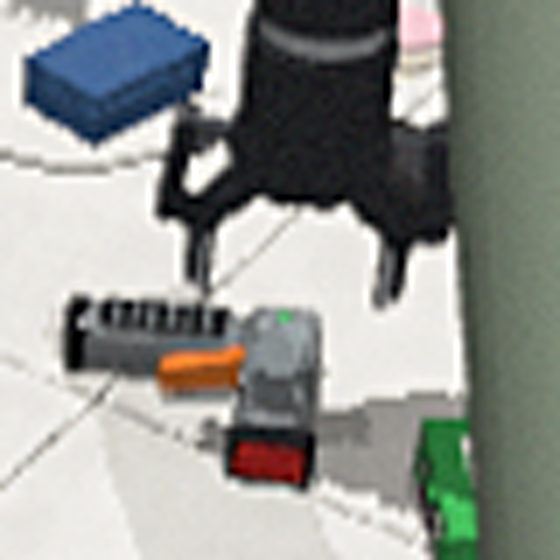

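>>> {"method": "carry_out", "body": {"steps": [[0, 2, -30, 0], [0, 2, -60, 0], [0, 2, -80, 0], [0, 2, -91, 0], [0, 2, -91, 0], [0, 2, -91, 0]]}}

```text
clock: 4.7
ee_pos: [0.4995, -0.3046, 0.0011]
tcp_rot: [-0.742, 3.052, -0.002]
wrist_force: [0.8, 0.0, 0.1]
finger_gap: 0.0852
```

>>> {"method": "carry_out", "body": {"steps": [[0, 0, 0, 0], [0, 0, 0, 0], [0, 0, 0, 0], [0, 0, 0, 0], [0, 0, 0, 0], [0, 0, 0, 0], [0, 0, 0, 0], [0, 0, 0, 0]], "hand": 0, "newtons": 60}}

```text
clock: 5.7
ee_pos: [0.4994, -0.3045, 0.001]
tcp_rot: [-0.742, 3.052, -0.001]
wrist_force: [-1.0, 1.1, 5.8]
finger_gap: 0.0409
```

>>> {"method": "carry_out", "body": {"steps": [[0, 0, 15, 0], [0, 0, 40, 0], [0, 0, 70, 0], [0, 10, 80, -10], [0, 20, 80, -20], [0, 40, 80, -30], [0, 60, 80, -40], [0, 80, 80, -50], [0, 100, 80, -60], [2, 120, 80, -70], [4, 140, 80, -80], [6, 160, 80, -90], [8, 180, 80, -100], [10, 190, 80, -110], [10, 200, 80, -120], [10, 203, 80, -130], [10, 203, 60, -131.6], [10, 203, 40, -131.6], [10, 203, 25, -131.6], [10, 203, 25, -131.6]]}}

```text
clock: 8.2
ee_pos: [0.5078, -0.1008, 0.0244]
tcp_rot: [-2.478, -1.927, 0.002]
wrist_force: [0.2, -0.6, -2.8]
finger_gap: 0.0412
```

Run:
```python
from h import *
st();im=shot("2");cv2.imwrite("pics/d3.png",side(cv2.resize(im["top"][140:280,240:400],None,fx=3,fy=3,interpolation=2),cv2.resize(im["scene"][130:270,230:370],None,fx=3,fy=3,interpolation=2)))
```

```text
t 8.2 p [ 0.5078 -0.1008  0.0244] yaw 1.3218 zdir [-0.002  0.001 -1.   ] q6 [-0.34 -0.09] F [ 0.2 -0.6 -2.8] gap 0.0412
```

View pics/d3.png

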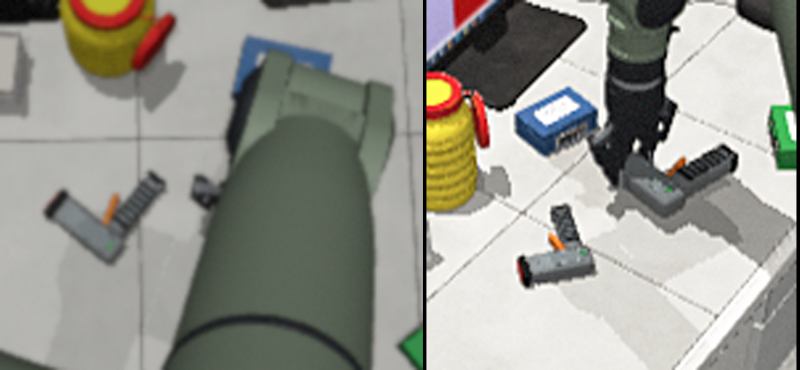

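>>> {"method": "carry_out", "body": {"steps": [[0, 0, -10, 0], [0, 0, -18, 0], [0, 0, -22, 0], [0, 0, -24, 0], [0, 0, -25, 0], [0, 0, -25, 0], [0, 0, -25, 0]]}}

```text
clock: 9.18
ee_pos: [0.5086, -0.1011, 0.001]
tcp_rot: [-2.48, -1.928, 0.001]
wrist_force: [-3.0, 1.7, 5.3]
finger_gap: 0.0409
```

>>> {"method": "carry_out", "body": {"steps": [[0, 0, 0, 0], [0, 0, 0, 0], [0, 0, 0, 0], [0, 0, 0, 0], [0, 0, 20, 0], [0, 0, 45, 0], [0, 0, 80, 0], [0, 0, 120, 0], [-20, -60, 140, 10], [-40, -120, 140, 20], [-40, -180, 140, 30], [-40, -240, 140, 40], [-40, -300, 140, 50], [-40, -300, 140, 60], [-40, -300, 140, 70]], "hand": 68}}

```text
clock: 11.05
ee_pos: [0.4683, -0.4027, 0.1397]
tcp_rot: [-0.92, -3.003, -0.0]
wrist_force: [0.3, -0.2, -0.3]
finger_gap: 0.0579
```

Run:
```python
from h import *
st();im=shot("3");cv2.imwrite("pics/d4.png",side(cv2.resize(im["top"][140:280,240:400],None,fx=3,fy=3,interpolation=2),cv2.resize(im["scene"][130:270,230:370],None,fx=3,fy=3,interpolation=2)))
```

```text
t 11.05 p [ 0.4683 -0.4027  0.1397] yaw 2.5471 zdir [-0.  0. -1.] q6 [-0.83 -1.81] F [ 0.3 -0.2 -0.3] gap 0.0579
```

View pics/d4.png

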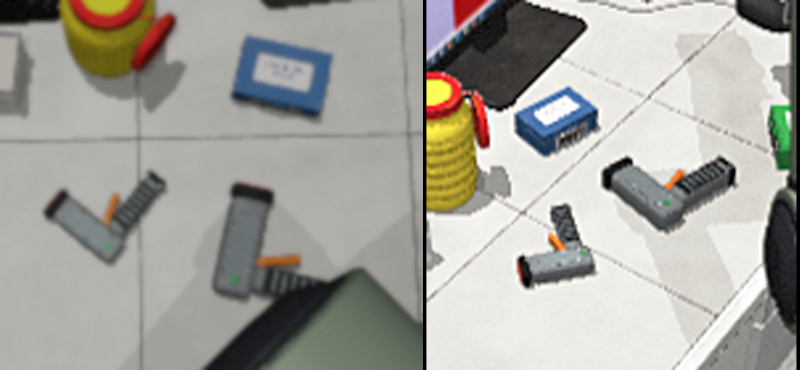

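Run:
```python
from h import *
def crop(n,r,f):
    im=cv2.imread(f"pics/{n}3.png")
    x0,y0,x1,y1=r;o=cv2.resize(im[y0:y1,x0:x1],None,fx=f,fy=f,interpolation=cv2.INTER_LANCZOS4)
    for i in range(x0,x1,5): cv2.line(o,(int((i-x0+.5)*f),0),(int((i-x0+.5)*f),6 if i%10 else 14),(0,0,255),1)
    for i in range(y0,y1,5): cv2.line(o,(0,int((i-y0+.5)*f)),(6 if i%10 else 14,int((i-y0+.5)*f)),(0,0,255),1)
    return o
cv2.imwrite("pics/e1.png",crop("top",(316,148,376,188),13))
cv2.imwrite("pics/e2.png",crop("top",(316,204,376,258),11))
cv2.imwrite("pics/e3.png",crop("scene",(292,184,352,222),13))
```

```text
(no output)
```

View pics/e2.png

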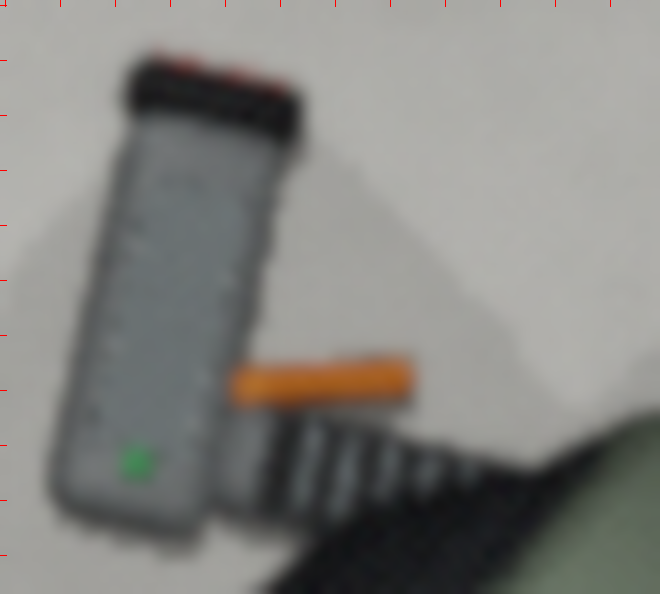

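View pics/e3.png

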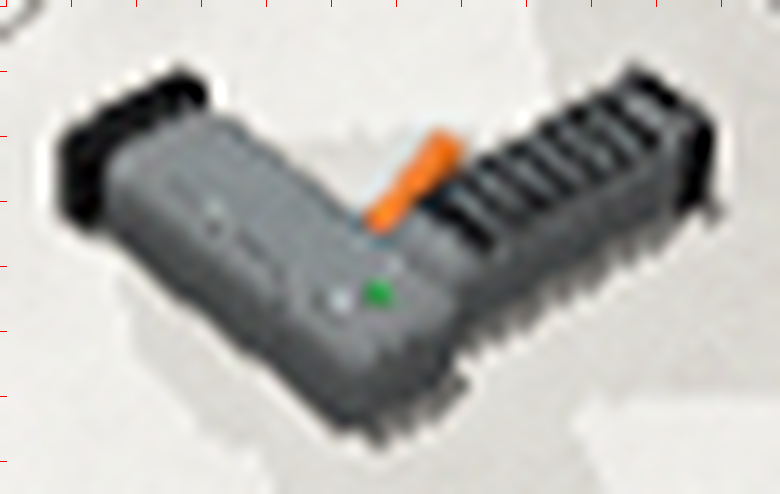

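Run:
```python
from h import *
t=lambda x,y:unproj("top",x/11+315.5,y/11+203.5,.034).round(4)
L=[t(140,125),t(55,480)];R=[t(285,150),t(205,520)];F=[t(147,57),t(297,85)]
for n,a in(("L",L),("R",R)): d=a[0]-a[1];print(n,a,np.arctan2(d[1],d[0]))
d=F[1]-F[0];print("F",F,np.arctan2(d[1],d[0])+np.pi/2,np.mean(F,0))
s=lambda x,y:unproj("scene",x/13+291.5,y/13+183.5,.034).round(4)
L=[s(108,170),s(350,365)];R=[s(222,118),s(360,215)];B=[s(65,150),s(185,70)]
for n,a in(("sL",L),("sR",R)): d=a[0]-a[1];print(n,a,np.arctan2(d[1],d[0]))
d=B[1]-B[0];print("sF",B,np.arctan2(d[1],d[0])+np.pi/2,np.mean(B,0))
print("LED",t(137,463),s(376,294),tri2((137/11+315.5,463/11+203.5),(376/13+291.5,294/13+183.5)))
im={n:cv2.imread(f"pics/{n}3.png") for n in("scene","top")}
rs={"scene":(292,184,352,222)}
print(fit(im,rs,SC,[.485,-.096,-.25]))
```

```text
L [array([ 0.5229, -0.0862,  0.034 ]), array([ 0.4319, -0.0618,  0.034 ])] -0.26196981876322273
R [array([ 0.5158, -0.1231,  0.034 ]), array([ 0.4213, -0.0995,  0.034 ])] -0.24472965914794662
F [array([ 0.5406, -0.0886,  0.034 ]), array([ 0.5327, -0.1268,  0.034 ])] -0.20393141449581242 [ 0.53665 -0.1077   0.034  ]
sL [array([ 0.5213, -0.0767,  0.034 ]), array([ 0.4289, -0.0528,  0.034 ])] -0.25311063126457584
sR [array([ 0.5082, -0.1119,  0.034 ]), array([ 0.4574, -0.1018,  0.034 ])] -0.19625962697988583
sF [array([ 0.5351, -0.0763,  0.034 ]), array([ 0.5272, -0.122 ,  0.034 ])] -0.17117483630041952 [ 0.53115 -0.09915  0.034  ]
LED [ 0.4359 -0.0827  0.034 ] [ 0.4377 -0.079   0.034 ] (array([ 0.43764276, -0.08222592,  0.03120018]), [np.float64(1.6609140671685287), np.float64(1.6609140671685483)])
(array([ 0.47210665, -0.08622802, -0.2236561 ]), np.float64(483.7986928104575), {'scene': np.float64(1280.2888888888888)})
```

View pics/e1.png

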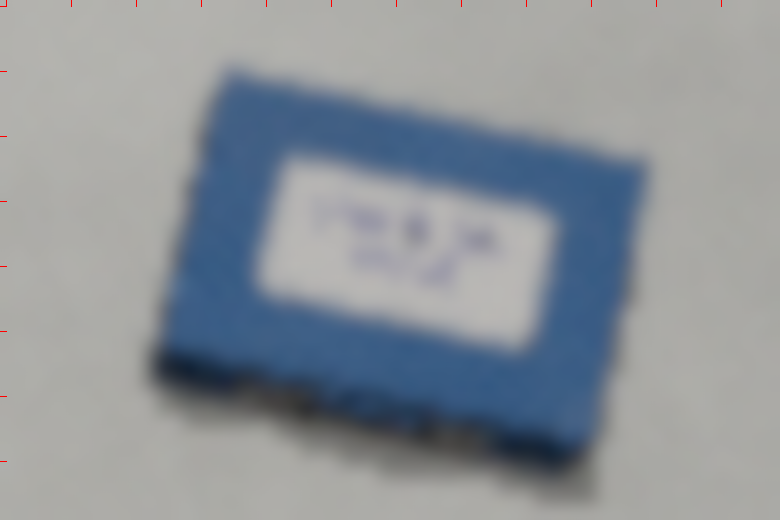

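Run:
```python
from h import *
im={n:cv2.imread(f"pics/{n}3.png") for n in("scene","top")}
o=np.array([.5086,-.1011]);d=np.array([np.cos(-.249),np.sin(-.249)])
parts=[prism(-55,65,-21,21,0,34),prism(51,65,-24,24,0,34),prism(-46,-16,-121,-21,0,34)]
rows=[]
for gx in(.025,.035):
    p=[*(o-gx*d),-.249]
    rows.append(side(draw("top",im["top"],p,parts,(316,200,386,258),6),draw("scene",im["scene"],p,parts,(288,178,356,226),6)))
cv2.imwrite("pics/f1.png",cv2.resize(np.vstack(rows),None,fx=.85,fy=.85)); print(np.vstack(rows).shape)
```

```text
(666, 800, 3)
```

View pics/f1.png

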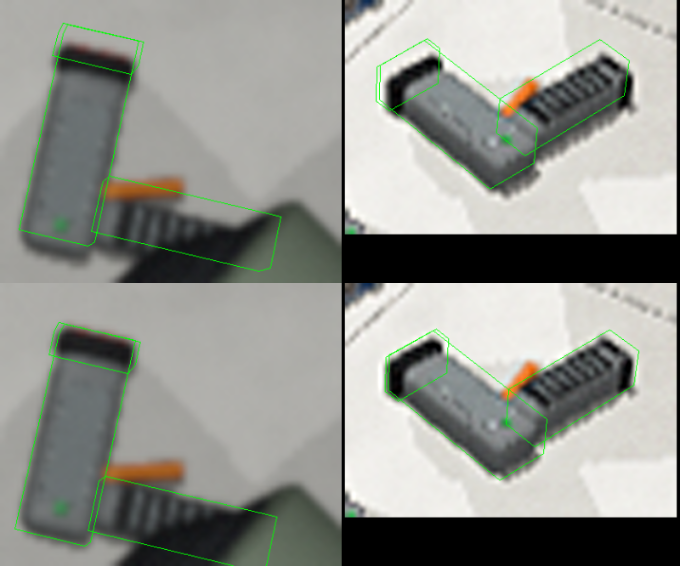

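Run:
```python
from h import *
im={n:cv2.imread(f"pics/{n}3.png") for n in("scene","top")}
o=np.array([.5086,-.1011]);d=np.array([np.cos(-.249),np.sin(-.249)])
parts=[prism(-55,65,-21,21,34,34),prism(51,65,-24,24,34,34),prism(-55,300,0,0,34,34)]
p=[*(o-.037*d),-.249]
a=draw("top",im["top"],p,parts,(310,144,385,256),5)
b=draw("top",im["top"],[.6599,-.1429,-.25],[prism(-33,33,-49,49,38,38),prism(-36,36,-49,49,38,38),prism(-33,-33,-49,49,0,38),prism(-150,40,0,0,34,34)],(310,144,385,256),5)
cv2.imwrite("pics/g1.png",side(a,b))
```

```text
(no output)
```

View pics/g1.png

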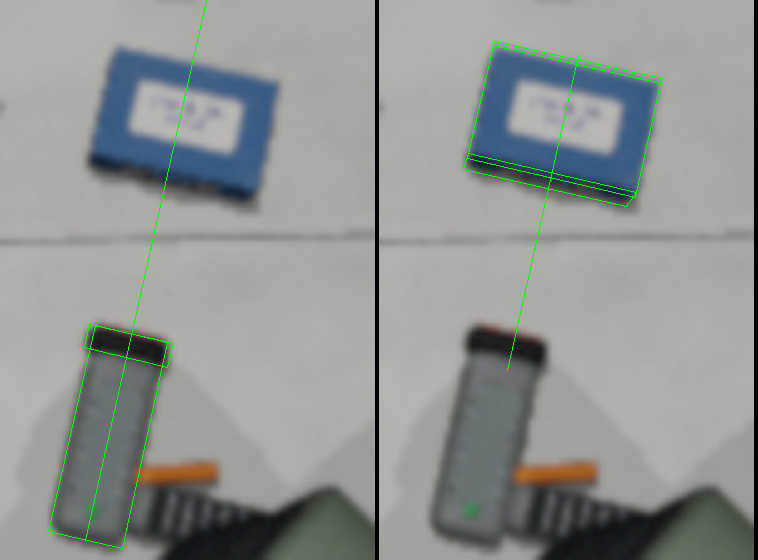

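>>> {"method": "carry_out", "body": {"steps": [[0, 20, 0, -10], [5, 60, 0, -20], [10, 110, 0, -30], [15, 160, 0, -40], [20, 210, 0, -50], [25, 260, 0, -60], [33, 300, -20, -70], [33, 302, -50, -70], [33, 302, -50, -70], [33, 302, -80, -70], [33, 302, -110, -70], [33, 302, -130, -70], [33, 302, -140, -70], [33, 302, -140, -70], [33, 302, -140, -70]]}}

```text
clock: 13.02
ee_pos: [0.5027, -0.0996, 0.0013]
tcp_rot: [2.48, 1.927, 0.001]
wrist_force: [0.1, 0.1, -0.3]
finger_gap: 0.0578
```

>>> {"method": "carry_out", "body": {"steps": [[0, 0, 0, 0], [0, 0, 0, 0], [0, 0, 0, 0], [0, 0, 0, 0], [0, 0, 0, 0], [0, 0, 0, 0]], "hand": 0, "newtons": 60}}

```text
clock: 13.78
ee_pos: [0.5028, -0.0996, 0.0014]
tcp_rot: [2.479, 1.927, 0.002]
wrist_force: [-0.8, -0.9, 5.8]
finger_gap: 0.0411
```

>>> {"method": "carry_out", "body": {"steps": [[0, 0, 4, 0], [0, 0, 8, 0], [4, -2, 8, 0], [8, -4, 8, 0], [11.5, -6.5, 8, 0], [11.5, -6.5, 8, 0], [11.5, -6.5, 4, 0], [11.5, -6.5, 1, 0], [11.5, -6.5, 0, 0], [11.5, -6.5, 0, 0], [11.5, -6.5, 0, 0]]}}

```text
clock: 15.15
ee_pos: [0.513, -0.1055, 0.0014]
tcp_rot: [2.48, 1.929, -0.0]
wrist_force: [-5.2, 0.3, 11.6]
finger_gap: 0.0417
```

>>> {"method": "carry_out", "body": {"steps": [[0, 0, 0, 0], [0, 0, 0, 0], [0, 0, 0, 0], [0, 0, 20, 0], [0, 0, 45, 0], [0, 0, 80, 0], [0, 0, 120, 0], [-20, -60, 140, 10], [-40, -120, 140, 20], [-40, -180, 140, 30], [-40, -240, 140, 40], [-40, -300, 140, 50], [-40, -340, 140, 60], [-40, -340, 140, 70]], "hand": 68}}

```text
clock: 16.9
ee_pos: [0.4727, -0.4498, 0.1395]
tcp_rot: [0.923, 3.002, -0.002]
wrist_force: [0.1, -0.5, -0.6]
finger_gap: 0.0582
```

```bash
cat > chk.py <<'E'
import sys
from h import *
tag=sys.argv[1];p=[float(v) for v in sys.argv[2:5]]
st();im=shot(tag)
parts=[prism(-55,65,-21,21,34,34),prism(51,65,-24,24,34,34),prism(-55,300,0,0,34,34)]
a=draw("top",im["top"],p,parts,(310,144,385,256),5)
b=draw("scene",im["scene"],p,[prism(-55,65,-21,21,0,34),prism(51,65,-24,24,0,34)],(255,150,360,226),5)
cv2.imwrite(f"pics/chk{tag}.png",side(a,b))
E
python3 chk.py 4 .4843 -.0986 -.249
```

```text
t 16.9 p [ 0.4727 -0.4498  0.1395] yaw 2.545 zdir [ 0.    -0.001 -1.   ] q6 [-0.87 -1.85] F [ 0.1 -0.5 -0.6] gap 0.0582
```

View pics/chk4.png

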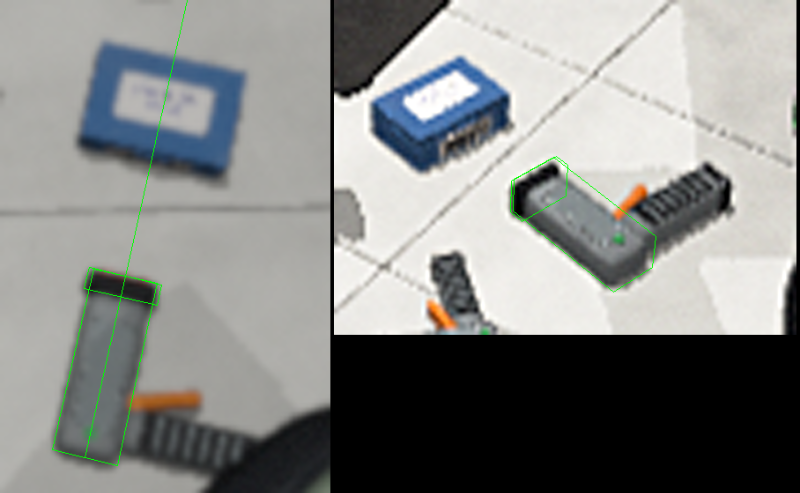

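Run:
```python
from h import *
im=cv2.imread("pics/top4.png");x0,y0,x1,y1=318,146,376,252
o=cv2.resize(im[y0:y1,x0:x1],None,fx=10,fy=10,interpolation=cv2.INTER_CUBIC)
cv2.imwrite("pics/k1.png",o[:520]);cv2.imwrite("pics/k2.png",o[520:])
# projected points, distance and lateral for window/barcode
p=[.4843,-.0986,-.249]
for nm,b in(("mean",[.659,-.1425,-.25]),):
    bc=W(b,np.array([[-.033,0,.0145]]))[0];c,s=np.cos(p[2]),np.sin(p[2]);v=bc[:2]-p[:2];print("dist",v@[c,s]-.0665,"lat",v@[-s,c])
```

```text
dist 0.08063064653536675 lat 0.0005390860161972678
```

View pics/k1.png

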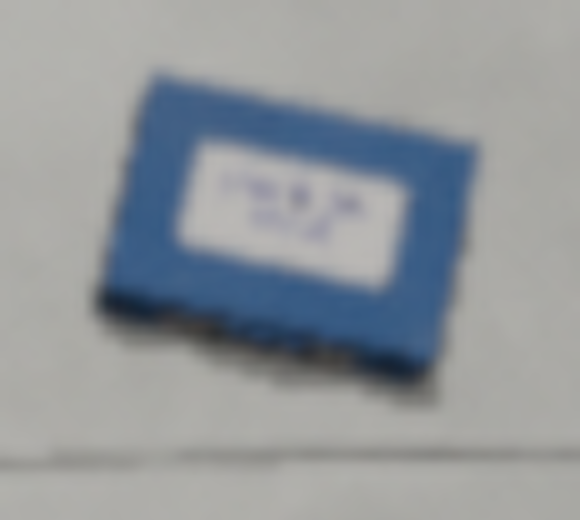

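View pics/k2.png

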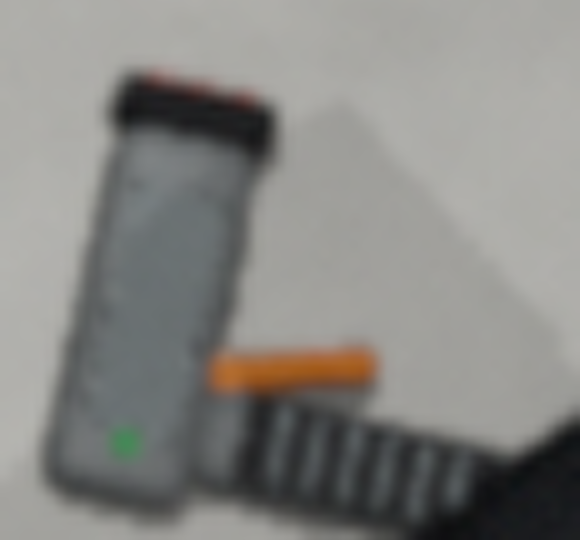

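```bash
cat > edge.py <<'E'
from h import *
from scipy.ndimage import map_coordinates
def edge(img,pose,A,B,z,n=40,w=.006,pol=0):
    """subpixel edge near local segment A-B (mm); returns world pts"""
    A=np.array([*A,z])*1e-3;B=np.array([*B,z])*1e-3;d=(B-A)/np.linalg.norm(B-A);nn=np.array([-d[1],d[0],0])
    g=cv2.GaussianBlur(img,(0,0),.5).astype(float);out=[]
    for t in np.linspace(0,1,n):
        k=np.linspace(-w,w,61);P=W(pose,A+t*(B-A)+k[:,None]*nn);q=proj("top",P)
        v=np.stack([map_coordinates(g[:,:,c],[q[:,1],q[:,0]],order=3) for c in range(3)],1)
        s=np.abs(np.diff(v,axis=0)).sum(1);s=s*(s>.5*s.max());out.append((A+t*(B-A)+((k[1:]+k[:-1])/2@s/s.sum())*nn)*1e3)
    o=np.array(out);off=(o-A*1e3)@nn
    # robust fit of offset along length
    L=(o-A*1e3)@d;m=np.ones(len(L),bool)
    for _ in range(5):
        c=np.polyfit(L[m],off[m],1);r=off-np.polyval(c,L);m=np.abs(r)<2*max(.15,np.median(np.abs(r))*1.5)
    return round(float(np.degrees(np.arctan(c[0]))),2),round(float(np.polyval(c,L.mean())),2),round(float(r[m].std()),2)
if __name__=="__main__":
    import sys
    img=cv2.imread(sys.argv[1]);p=[float(v) for v in sys.argv[2:5]];b=[.659,-.1425,-.25]
    print("cam",(-CAL["top"]["world_to_cam"][:3,:3].T@CAL["top"]["world_to_cam"][:3,3]).round(3))
    print("head +y",edge(img,p,(-35,21),(40,21),34)," -y",edge(img,p,(-8,-21),(45,-21),34),"tail",edge(img,p,(-55,12),(-55,-12),34),"nose",edge(img,p,(65,18),(65,-18),34))
    print("box +y",edge(img,b,(-28,48),(28,48),38)," -y",edge(img,b,(-28,-48),(28,-48),38),"back",edge(img,b,(34,-42),(34,42),38),"front",edge(img,b,(-34,-42),(-34,42),38))
E
python3 edge.py pics/top4.png .4843 -.0986 -.249
```

```text
cam [0.342 0.026 1.22 ]
head +y (0.27, 1.68, 0.16)  -y (1.0, -0.22, 0.53) tail (-0.23, -3.39, 0.08) nose (0.49, -0.53, 0.21)
box +y (0.07, 1.59, 0.28)  -y (2.42, -1.63, 0.44) back (0.2, 0.2, 0.16) front (0.08, 0.61, 0.31)
```

>>> {"method": "carry_out", "body": {"steps": [[0, 40, 0, 10], [-5, 100, 0, 20], [-10, 160, 0, 20], [-20, 220, 0, 20], [-24, 270, 0, 20], [-24, 300, 0, 20], [-24.5, 302, -20, 20], [-24.5, 302, -50, 20], [-24.5, 302, -70, 20], [-24.5, 302, -70, 20]], "hand": 75, "newtons": 25}}

```text
clock: 18.25
ee_pos: [0.4474, -0.1424, 0.0692]
tcp_rot: [-0.392, -3.114, -0.002]
wrist_force: [0.1, -0.3, -0.0]
finger_gap: 0.0644
```

Run:
```python
from h import *
st();im=manip.camera("scene");cv2.imwrite("pics/m1.png",cv2.resize(im[130:240,270:390],None,fx=5,fy=5,interpolation=2))
```

```text
t 18.25 p [ 0.4474 -0.1424  0.0692] yaw 2.8914 zdir [-0.003  0.002 -1.   ] q6 [-0.47 -1.79] F [ 0.1 -0.3 -0. ] gap 0.0644
```

View pics/m1.png

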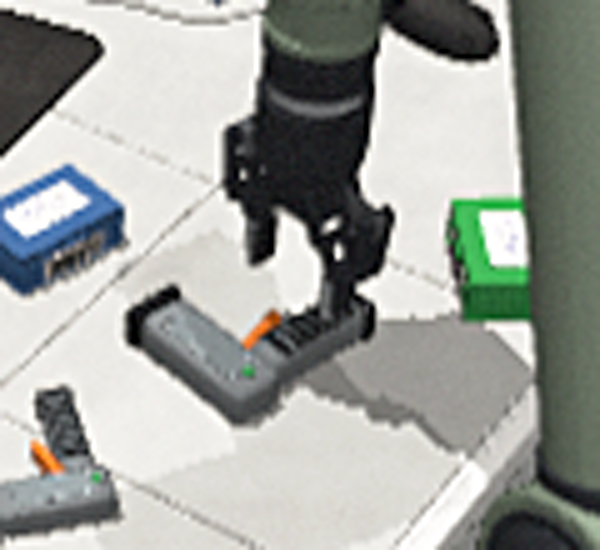

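>>> {"method": "carry_out", "body": {"steps": [[0, 0, -20, 0], [0, 0, -40, 0], [0, 0, -55, 0], [0, 0, -65, 0], [0, 0, -70, 0], [0, 0, -70, 0]]}}

```text
clock: 19.05
ee_pos: [0.4491, -0.1437, 0.0005]
tcp_rot: [0.39, 3.117, -0.0]
wrist_force: [0.6, -0.3, 0.1]
finger_gap: 0.0636
```

Run:
```python
from h import *
st();im=manip.camera("scene");cv2.imwrite("pics/m2.png",cv2.resize(im[150:240,280:370],None,fx=6,fy=6,interpolation=2))
```

```text
t 19.05 p [ 0.4491 -0.1437  0.0005] yaw 2.8925 zdir [ 0. -0. -1.] q6 [-0.47 -1.79] F [ 0.6 -0.3  0.1] gap 0.0636
```

View pics/m2.png

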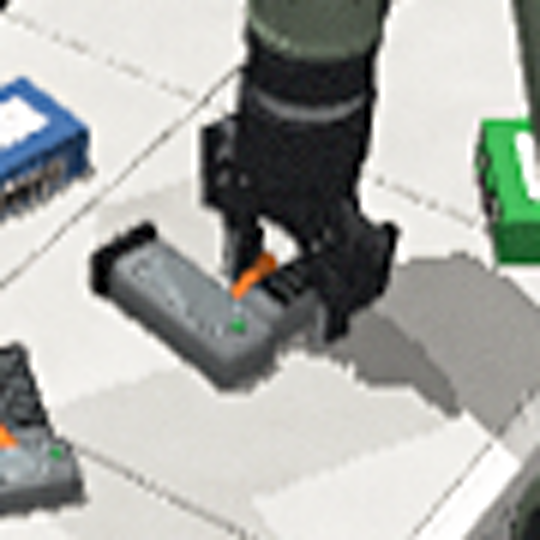

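>>> {"method": "carry_out", "body": {"steps": [[0, 0, 0, 0], [0, 0, 0, 0], [0, 0, 0, 0], [0, 0, 0, 0]], "hand": 57, "newtons": 30}}

```text
clock: 19.6
ee_pos: [0.4496, -0.144, 0.0006]
tcp_rot: [0.39, 3.116, -0.001]
wrist_force: [1.0, -1.6, 2.0]
finger_gap: 0.049
```

Run:
```python
from h import *
st()
```

```text
t 19.6 p [ 0.4496 -0.144   0.0006] yaw 2.8927 zdir [ 0.001 -0.001 -1.   ] q6 [-0.47 -1.79] F [ 1.  -1.6  2. ] gap 0.049
```

>>> {"method": "carry_out", "body": {"steps": [[-1.4, 0.3, 0, 0], [-1.4, 0.3, 0, 0]], "hand": 52}}

```text
clock: 19.85
ee_pos: [0.4479, -0.1437, 0.0004]
tcp_rot: [0.39, 3.116, -0.001]
wrist_force: [2.2, -1.2, 3.7]
finger_gap: 0.0446
```

>>> {"method": "carry_out", "body": {"steps": [[-2, 0.5, 0, 0], [-2, 0.5, 0, 0]], "hand": 47}}

```text
clock: 20.1
ee_pos: [0.4457, -0.1431, 0.0004]
tcp_rot: [0.39, 3.117, -0.0]
wrist_force: [1.7, -1.0, 5.0]
finger_gap: 0.0403
```

>>> {"method": "carry_out", "body": {"steps": [[-1.4, 0.4, 0, 0], [-1.4, 0.4, 0, 0], [-1.4, 0.4, 0, 0], [-1.4, 0.4, 0, 0]], "hand": 0}}

```text
clock: 20.6
ee_pos: [0.4447, -0.1429, 0.0006]
tcp_rot: [0.39, 3.116, -0.001]
wrist_force: [0.6, -1.4, 6.3]
finger_gap: 0.0375
```

>>> {"method": "carry_out", "body": {"steps": [[0, 0, 0, 0], [0, 0, 0, 0], [0, 0, 0, 0], [0, 0, 0, 0], [0, 0, 0, 0], [0, 0, 0, 0], [0, 0, 0, 0], [0, 0, 0, 0], [0, 0, 0, 0], [0, 0, 0, 0], [0, 0, 0, 0], [0, 0, 0, 0], [0, 0, 0, 0], [0, 0, 0, 0]], "newtons": 45}}

```text
clock: 22.35
ee_pos: [0.4446, -0.1429, 0.0006]
tcp_rot: [0.391, 3.116, -0.001]
wrist_force: [0.4, -1.7, 6.5]
finger_gap: 0.0369
```

Run:
```python
from h import *
st();im=manip.camera("scene");cv2.imwrite("pics/m3.png",cv2.resize(im[150:240,280:370],None,fx=6,fy=6,interpolation=2))
```

```text
t 22.35 p [ 0.4446 -0.1429  0.0006] yaw 2.892 zdir [ 0.001 -0.001 -1.   ] q6 [-0.47 -1.79] F [ 0.4 -1.7  6.5] gap 0.0369
```

View pics/m3.png

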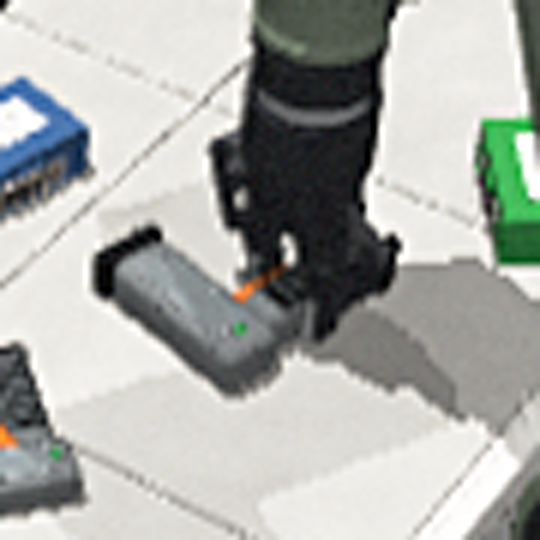

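>>> {"method": "carry_out", "body": {"steps": [[1.5, -0.4, 0, 0], [1.5, -0.4, 0, 0]], "hand": 48}}

```text
clock: 22.65
ee_pos: [0.4444, -0.1422, -0.0]
tcp_rot: [-0.389, -3.115, -0.001]
wrist_force: [-0.8, -0.1, 5.7]
finger_gap: 0.0411
```

>>> {"method": "carry_out", "body": {"steps": [[1.8, -0.4, 0, 0], [1.8, -0.4, 0, 0]], "hand": 53}}

```text
clock: 22.9
ee_pos: [0.4462, -0.1425, -0.0004]
tcp_rot: [-0.389, -3.115, -0.002]
wrist_force: [-0.1, 0.2, -2.2]
finger_gap: 0.0453
```

>>> {"method": "carry_out", "body": {"steps": [[1.5, -0.4, 0, 0], [1.5, -0.4, 0, 0]], "hand": 57}}

```text
clock: 23.15
ee_pos: [0.4488, -0.1436, 0.0001]
tcp_rot: [-0.39, -3.117, -0.0]
wrist_force: [-1.0, 0.5, -1.4]
finger_gap: 0.0488
```

>>> {"method": "carry_out", "body": {"steps": [[0, 0, 0, 0], [0, 0, 0, 0], [0, 0, 0, 0], [0, 0, 0, 0], [0, 0, 15, 0], [0, 0, 40, 0], [0, 0, 80, 0], [0, 0, 120, 0], [20, -60, 140, -10], [20, -120, 140, -20], [20, -180, 140, -20], [20, -240, 140, -20], [20, -300, 140, -20], [20, -330, 140, -20], [20, -330, 140, -20], [20, -330, 140, -20]], "hand": 78}}

```text
clock: 25.15
ee_pos: [0.4687, -0.4727, 0.1407]
tcp_rot: [-0.925, -3.002, -0.001]
wrist_force: [0.0, 0.7, -0.4]
finger_gap: 0.0666
```

```bash
python3 chk.py 5 .4843 -.0986 -.249; python3 edge.py pics/top5.png .4843 -.0986 -.249
```

```text
t 25.15 p [ 0.4687 -0.4727  0.1407] yaw 2.5439 zdir [-0.     0.001 -1.   ] q6 [-0.9  -1.87] F [ 0.   0.7 -0.4] gap 0.0666
cam [0.342 0.026 1.22 ]
head +y (-4.59, -1.27, 0.13)  -y (-1.88, -4.19, 0.28) tail (-2.55, -3.81, 0.1) nose (-2.48, -0.91, 0.12)
box +y (0.11, 1.55, 0.29)  -y (2.47, -1.66, 0.47) back (0.3, 0.18, 0.13) front (0.02, 0.61, 0.38)
```

View pics/chk5.png

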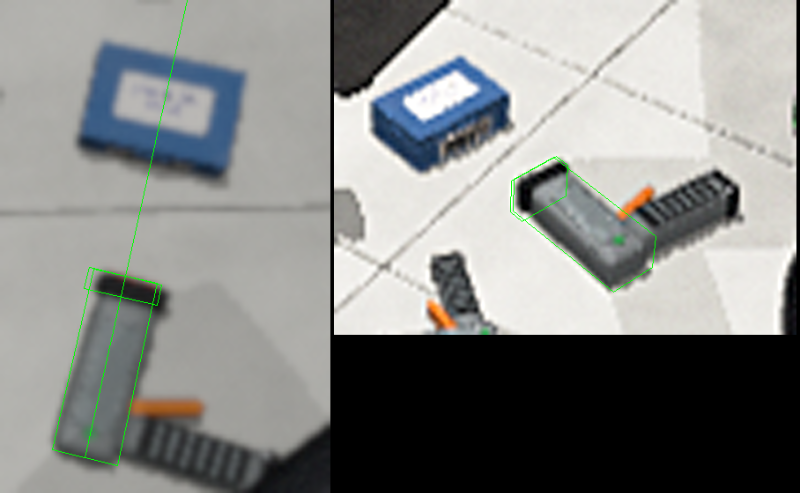

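>>> {"method": "carry_out", "body": {"steps": [[5, 40, 0, -10], [10, 100, 0, -20], [15, 160, 0, -30], [20, 220, 0, -40], [30, 280, 0, -50], [40, 340, 0, -60], [44.5, 366, -10, -70], [44.5, 368, -40, -70], [44.5, 368, -60, -70], [44.5, 368, -90, -70], [44.5, 368, -115, -70], [44.5, 368, -132, -70], [44.5, 368, -140, -70], [44.5, 368, -140, -70], [44.5, 368, -140, -70]], "hand": 80, "newtons": 40}}

```text
clock: 27.12
ee_pos: [0.514, -0.1056, 0.0011]
tcp_rot: [2.479, 1.928, 0.001]
wrist_force: [-0.1, 0.5, -0.4]
finger_gap: 0.0686
```

>>> {"method": "carry_out", "body": {"steps": [[0, 0, 0, 0], [0, 0, 0, 0], [0, 0, 0, 0]], "hand": 58}}

```text
clock: 27.5
ee_pos: [0.5138, -0.1062, 0.0006]
tcp_rot: [2.479, 1.927, -0.0]
wrist_force: [-0.1, -2.1, 2.0]
finger_gap: 0.0495
```

>>> {"method": "carry_out", "body": {"steps": [[0, 0, 0, 0], [0, 0, 0, 0], [0, 0, 0, 0], [0, 0, 0, 0], [0, 0, 0, 0], [0, 0, 0, 0]], "hand": 0, "newtons": 60}}

```text
clock: 28.25
ee_pos: [0.5138, -0.1061, 0.0008]
tcp_rot: [2.479, 1.928, 0.0]
wrist_force: [-0.2, -2.1, 4.6]
finger_gap: 0.0415
```

>>> {"method": "carry_out", "body": {"steps": [[0, 0, 0, 0], [0, 0, 0, 0], [0, 0, 0, 0], [0, 0, 20, 0], [0, 0, 45, 0], [0, 0, 80, 0], [0, 0, 120, 0], [-20, -60, 140, 10], [-40, -120, 140, 20], [-40, -180, 140, 30], [-40, -240, 140, 40], [-40, -300, 140, 50], [-40, -360, 140, 60], [-40, -360, 140, 70], [-40, -360, 140, 70]], "hand": 68}}

```text
clock: 30.12
ee_pos: [0.4728, -0.4661, 0.1394]
tcp_rot: [-0.93, -3.0, -0.001]
wrist_force: [0.8, 1.2, -0.1]
finger_gap: 0.0581
```

```bash
python3 chk.py 6 .4843 -.0986 -.249; python3 edge.py pics/top6.png .4843 -.0986 -.249
```

```text
t 30.12 p [ 0.4728 -0.4661  0.1394] yaw 2.5402 zdir [-0.001  0.001 -1.   ] q6 [-0.89 -1.86] F [ 0.8  1.2 -0.1] gap 0.0581
cam [0.342 0.026 1.22 ]
head +y (-1.55, 2.33, 0.11)  -y (-2.05, -0.47, 0.67) tail (-0.48, -4.32, 0.1) nose (-1.39, -2.18, 0.09)
box +y (0.21, 1.57, 0.29)  -y (2.45, -1.62, 0.43) back (0.34, 0.2, 0.16) front (0.18, 0.58, 0.32)
```

View pics/chk6.png

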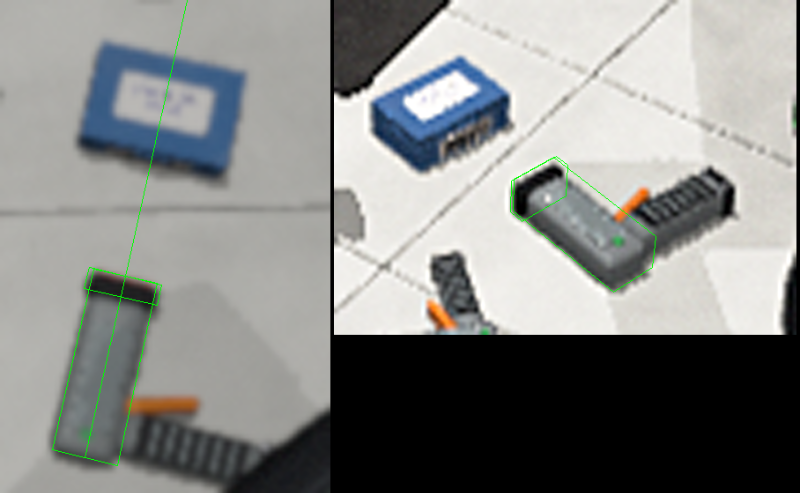

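>>> {"method": "carry_out", "body": {"steps": [[5, 40, 0, -10], [10, 100, 0, -20], [15, 160, 0, -30], [20, 220, 0, -40], [30, 280, 0, -50], [40, 340, 0, -60], [40, 358, -10, -70], [40, 360, -40, -71.4], [40, 360, -60, -71.4], [40, 360, -90, -71.4], [40, 360, -115, -71.4], [40, 360, -132, -71.4], [40, 360, -140, -71.4], [40, 360, -140, -71.4], [40, 360, -140, -71.4]], "hand": 72}}

```text
clock: 32.1
ee_pos: [0.514, -0.1056, 0.0011]
tcp_rot: [2.503, 1.897, 0.001]
wrist_force: [0.1, 0.4, 0.1]
finger_gap: 0.0614
```

>>> {"method": "carry_out", "body": {"steps": [[0, 0, 0, 0], [0, 0, 0, 0], [0, 0, 0, 0], [0, 0, 0, 0], [0, 0, 0, 0], [0, 0, 3, 0], [0, 0, 5, 0], [1.5, -0.4, 5, 1.4], [1.5, -0.4, 5, 1.4], [1.5, -0.4, 2, 1.4], [1.5, -0.4, 0, 1.4], [1.5, -0.4, 0, 1.4], [1.5, -0.4, 0, 1.4]], "hand": 0, "newtons": 60}}

```text
clock: 33.72
ee_pos: [0.5148, -0.106, 0.0012]
tcp_rot: [2.48, 1.928, 0.0]
wrist_force: [-3.8, 1.6, 10.4]
finger_gap: 0.0413
```

>>> {"method": "carry_out", "body": {"steps": [[0, 0, 0, 0], [0, 0, 0, 0], [0, 0, 0, 0], [0, 0, 20, 0], [0, 0, 45, 0], [0, 0, 80, 0], [0, 0, 120, 0], [-20, -60, 140, 10], [-40, -120, 140, 20], [-40, -180, 140, 30], [-40, -240, 140, 40], [-40, -300, 140, 50], [-40, -360, 140, 60], [-40, -360, 140, 70], [-40, -360, 140, 70]], "hand": 68}}

```text
clock: 35.6
ee_pos: [0.4743, -0.4667, 0.1394]
tcp_rot: [-0.93, -3.0, -0.001]
wrist_force: [0.0, 1.3, -0.6]
finger_gap: 0.0582
```

```bash
python3 chk.py 7 .4843 -.0986 -.249; python3 edge.py pics/top7.png .4843 -.0986 -.249
```

```text
t 35.6 p [ 0.4743 -0.4667  0.1394] yaw 2.5401 zdir [-0.001  0.001 -1.   ] q6 [-0.89 -1.86] F [ 0.   1.3 -0.6] gap 0.0582
cam [0.342 0.026 1.22 ]
head +y (-0.27, 1.84, 0.15)  -y (-0.95, -0.25, 0.83) tail (-0.67, -3.81, 0.11) nose (0.01, -1.31, 0.23)
box +y (0.03, 1.56, 0.29)  -y (2.42, -1.62, 0.41) back (0.32, 0.21, 0.13) front (-0.1, 0.7, 0.39)
```

View pics/chk7.png

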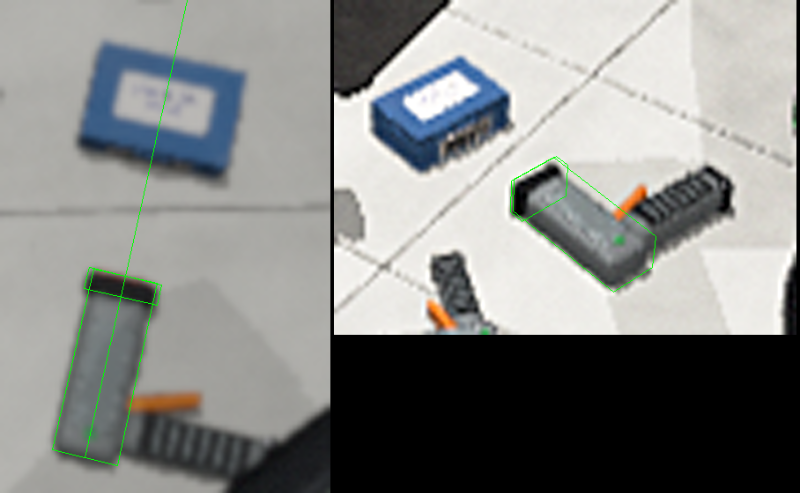

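View pics/top7.png

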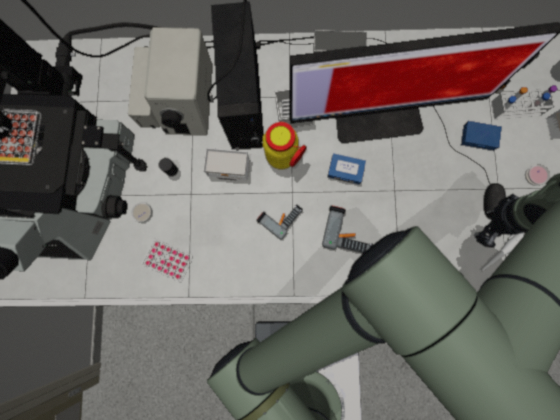

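```bash
python3 -c "
from workcell import manip
print(manip.sign_off())"
```

```text
the job is handed in; nothing more can be done
None
```

I carried the larger scanner by its head and laid it flat in front of the blue slide box with the barcode. I then squeezed the trigger fully home and let it spring back. The job was handed in at about 36 s of the 48 s allowed, and no verdict was reported.

- **Aim before the trigger:** The first placement left the window about 93 mm from the box and 3 mm off centre. I regripped the head and moved it. It then measured about 81 mm from the barcode, within about 1 mm sideways and 0.5° of square.
- **Trigger:** The finger gap went from 49 mm to 36.9 mm, matching the stated 37 mm for fully squeezed. I held it for about 2 s. Pictures taken afterwards show the trigger standing out again.
- **Aim after the trigger:** The squeeze turned the scanner by about 3°, and at the barcode the aim was about 10 mm off. I straightened it twice by the head, keeping clear of the trigger.
- **Final check:** The last top picture shows it within about 1° and 1–2 mm of the box's axis, about 82 mm away. The slide box has not moved, nothing else looks moved, and the gripper is clear.
- **Disagreement:** The two cameras differed by about 5 mm in y throughout. I trusted the top camera because it matched the robot's own position when it held the scanner. The heights I measured from both views came out up to 9 mm below the stated ones.

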